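# Unclip the kitting tote and lay its lid on the pad

## Task

Open the small parts tote: pull each of the two sprung bale clips up off its edge of the lid and flip it fully outward, leaving the lid seated. Then lift the lid off level by its handle and set it down gently, not dropped, right way up and flat in the middle of the black foam pad, and let go. Leave the other things on the bench where they are.

Things in the scene. Friction and masses are not known exactly. Their poses are not given: they have to be found in the camera images.
- tote: Open grey plastic parts tote, 150 (its x) x 130 (its y) x 90 mm high, wall 4 mm, fixed to the bench, a few parts inside. Origin: centre of its underside; z up; its x within 0.3 rad of the world's. Bale clip a is on its +y side, b on its -y side. Each is a 96 mm wide steel frame that stands upright beside the wall, its top turned in over the lid edge, with a black ribbed grip.
- hinge_a (a point): Middle of the hinge axis of clip a, which runs along the tote's x: 73 mm from the tote's centre towards its +y, 50 mm above the bench. Axes as the tote's.
- hinge_b (a point): The same for clip b, towards the tote's -y. Axes as the tote's.
- clip_a (a joint): Hinge angle of clip a: about 0 closed, grows as it swings outward. The closed clip's lip hangs 4.5 mm down behind a bead on the lid with 2 mm of play, so it must first be pulled up 6 to 9 mm, kept up to 0.2 rad, and swung to about 0.35 before letting go; a weak spring then throws it on to its stop at 1.5 rad, where it stays, its grip 157 mm out from the tote's centre.
- clip_b (a joint): Hinge angle of clip b, the same as clip_a.
- hook_a (a joint): How far (m) the frame of clip a is pulled out along its own length, away from its hinge (up when closed), against a spring: 0 as it sits on the lid, at most 0.010; the spring pulls 7 N at 0 and 0.5 N more per mm. Without the lid under it, it goes back to -0.003.
- hook_b (a joint): The same for clip b.
- grip_a (a point): Point in mid thickness and width of the grip of clip a: 96 mm wide, 9 mm thick, leaning up and outward 25 degrees from vertical when closed, so pinch its 9 mm with the tool leaning outward along it. The point is 29 mm up the grip from the bend, 15 mm from its end; closed, 87 mm out from the tote's centre, 128 mm above the bench. Axes: y outward from the tote, z along the frame away from the hinge.
- grip_b (a point): The same point on clip b, on the tote's -y side; its y axis points outward there.
- lid: Black plastic lift-off lid, plate 158 (its x) x 138 (its y) x 5 mm, 0.2 to 0.35 kg. Origin: centre of the underside of the 8 mm deep locating rib below the plate (it fits in the tote with 1.5 mm play), 82 mm above the bench when seated; z up. Plate top 13 mm above the origin, the beads along both y edges 18 mm.
- lid_handle (a point): Centre of the lid's handle bar, 40 mm above the lid's origin. The bar runs along the lid's x, 84 mm long, 14 mm wide, 14 mm thick, over two posts; the plate is 20 mm below the bar. Axes as the lid's.
- foam_pad: Black foam pad fixed flat on the bench, 214 (its x) x 286 (its y) x 16 mm, its long side roughly along the world's x. Origin: centre of its underside. The lid lying on it has its origin 16 mm above the bench.
- loupe: Black eye loupe, 38 mm across and high, bystander; origin under its centre.
- dropper: Brown dropper bottle, 33 mm across, 102 mm high, bystander; origin under its centre.
- tape: Roll of black tape lying flat, 59 mm across, 19 mm high, bystander; origin under its centre.
- heatsink: Small black finned heatsink, 28x40x22 mm, bystander; origin under its centre.

How it is judged:
By the outcome, as a careful person would: the job done as asked, in the order asked, and still so for the second after the job is handed in, with the robot touching nothing.
It also fails if it takes over 72 s, if anything falls off the work surface, if the arm or the gripper's body presses on something with over 40 N, if the wrist force passes 120 N, or if a joint passes its speed limit or range.

## Robot

A 6-joint arm with a two-finger parallel gripper is mounted at the origin on a cart in front of the work surface, level with it; the furniture and walls round the work are solid. World frame = base frame: x ahead of the robot, y to its left, z up, the work surface at z = 0. Lengths are in m, angles in degrees, forces in N, time in s.
With the tool pointing down it reaches from about 0.4 to 0.925 m from the base axis. Payload 12.5 kg.
Tool frame: the origin (TCP) lies at the centre of the arm's flange, where the gripper is bolted on; the fingertips stand 190 mm ahead of it and the grasp point (between the pads) lies 171 mm ahead of it (grip_depth is the distance from the TCP to the grasp point, in m); z points along the fingers, y is the line along which they close (so a half turn about z gives the same grasp; the last joint's range is limited). The gripper opens to 95 mm and grips with 3 to 60 N. Pads are 20 mm wide; open, the fingers measure 119 mm over their backs; the gripper's body (75 mm by 180 mm) begins 59 mm behind the grasp point.
Start: joints at [-71.54, 28.126, 89.318, -0, 62.55, -6.05], TCP at [0.259, -0.569, 0.405] pointing down, gripper open.
Joint ranges: [-177.58, 177.58], [-47.91, 125.51], [2.72, 160], [-65.01, 245.01], [3.68, 167.84], [-153.87, 153.87]. Speed limits (degrees/s): [127.2, 127.2, 159.86, 180, 180, 180].

## Interface

Orientations are given as [roll, pitch, yaw] about the fixed x, y, z axes, in that order (R = Rz(yaw) Ry(pitch) Rx(roll)).
In Python, from plant import * gives the robot as it stands.
- The arm moves only by the tool drive_tool, never from a script. Its argument "deltas" is text: rows parted by semicolons, each of 4 numbers parted by spaces: the shift along the tool's x, y, z in mm, then the turn about the tool's z in rad. A call has 1 to 10 rows; each row is the pose to reach, as a shift and turn from the pose commanded when the call began, along the tool's axes at that moment; what a row does not reach only later rows make up. A row lasts 1/8 s, in which the tool goes at most 62.5 mm and 10.7 degrees, less where a joint would pass 70% of its speed; a pose out of reach is approached as far as the arm can. A call with a gripper value outside its range is refused whole. "gripper" is the finger opening in mm, from 0 to 95.1, set as the call begins (left out, the last holds). The fingers move at their own pace and stop on an object; the grip force is fixed at half the most. Time passes only in rows, so rows that repeat a pose let the fingers close. It gives the time, the measured TCP pose, the force, the opening and the grip force at its end, in the units of the state.
- get_state(): the state, without advancing time (a new reading comes with each control period).
- read_camera(name): name is "scene" or "top" or "wrist"; returns the picture (480x640x3 uint8, blue, green, red); there is no depth.
- camera_info(name): a dict with "fov_y" (degrees; the focal length in pixels is half the picture's height over the tangent of half this angle, whatever the lens; pixels are square), "cx", "cy" (the principal point, pixels), "view" (4x4, takes a point from world to camera coordinates). Camera axes: x right, y down, z forward; pixel columns grow to the right and rows downward; lengths in m; the calibration is good to about 2 mm. The wrist camera is an equidistant fisheye: a pixel r from the principal point sees the ray r / f radians off the axis. A picture is of the moment at which its call begins: read the wrist's pose just before it. camera_info takes no time and is no camera call; for the wrist camera it gives the pose at the moment of the call.
- hand_in(): hands the job in; it is judged then, once.
The state is a dict: "t": time; "joint_pos": joint angles; "qd": joint speeds; "tau": joint torques, N m; "tool_pos": TCP position; "tcp_rot": TCP orientation; "contact_force": force on the tool from outside, world axes, zero at the start; "ft_torque": the same for the moment, N m; "gripper_width": opening from 0.0 (shut) to 1.0 (fully open); "gripper_force": force on a finger pad.
Only numpy, scipy, OpenCV 4.12 (cv2) and the standard library are available. Lean on these libraries where they do the work, as an engineer would, in place of code of your own. Each camera call takes 0.05 s, during which the arm holds its last target. There are 200 camera calls.

## Working session

There is one attempt and no reset: what is moved stays moved. The work goes in short steps, Python scripts to look and compute and a tool call to move; the robot and the scene stay as the last step left them, time stands still between calls to the robot, and variables do not carry over. Pictures are saved under pics/ and viewed, at most 11 in all, crops included, and the job is handed in when it is done.

Besides the shell and the picture viewer there is one more tool, called after "Emit:" by a JSON object that holds its "method" and its "body". drive_tool: Moves the arm, as the interface text tells. Its arguments: {"type":"object","properties":{"deltas":{"type":"string"},"gripper":{"type":"number"}},"required":["deltas"]}

```bash
mkdir -p pics; ls; python3 - <<'E'
from plant import *
import cv2
print(get_state())
for n in ("scene","top"):
    print(n,camera_info(n)); cv2.imwrite(f"pics/{n}0.png",read_camera(n))
E
```

```text
pics
{'t': 0.0, 'joint_pos': array([-7.15391723e+01,  2.81659243e+01,  8.93525646e+01,  7.69966806e-04,
        6.25485785e+01, -6.04934062e+00]), 'qd': array([ 0.0551339 ,  0.05425524,  0.01731266, -0.00249696, -0.02293619,
       -0.05205683]), 'tau': array([ 3.04114415e-03, -6.12641215e+01, -2.58191693e+01,  6.94326544e-02,
        4.82929498e-02, -1.00283169e-04]), 'tool_pos': array([ 0.25930397, -0.56862708,  0.40412769]), 'tcp_rot': array([-1.79933378e+02, -7.74693893e-03,  2.45098084e+01]), 'contact_force': array([ 0.21196406, -0.38671978,  0.48075129]), 'ft_torque': array([-0.01732426, -0.00354647,  0.02804923]), 'gripper_force': 0.0, 'gripper_width': 0.9969639947342804}
scene {'fov_y': 54.57956504266008, 'cx': 318.6491295321955, 'cy': 240.37169929399, 'view': array([[ 0.60378423, -0.79690585, -0.01963851, -0.3760253 ],
       [-0.3423172 , -0.23695409, -0.90921488,  0.27150055],
       [ 0.71990523,  0.55569221, -0.41586372,  0.76805473],
       [ 0.        ,  0.        ,  0.        ,  1.        ]])}
top {'fov_y': 57.68481522295714, 'cx': 313.13543075253153, 'cy': 235.45923215404846, 'view': array([[-0.00306754, -0.99999403,  0.00158953, -0.06499033],
       [-0.99804054,  0.0029622 , -0.06250051,  0.54185219],
       [ 0.06249542, -0.00177814, -0.99804367,  1.27896314],
       [ 0.        ,  0.        ,  0.        ,  1.        ]])}
```

View pics/top0.png

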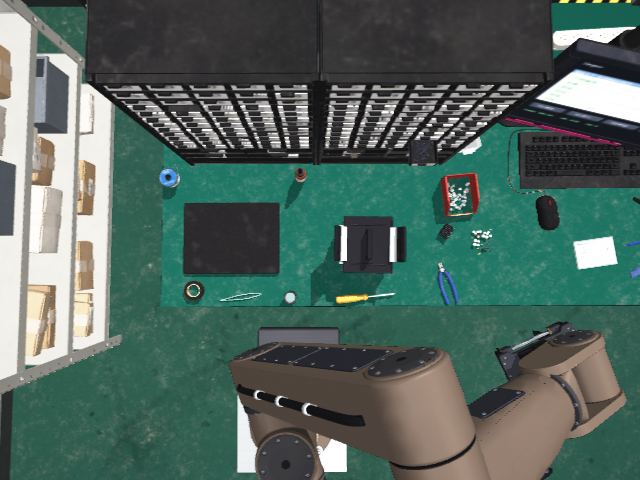

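View pics/scene0.png

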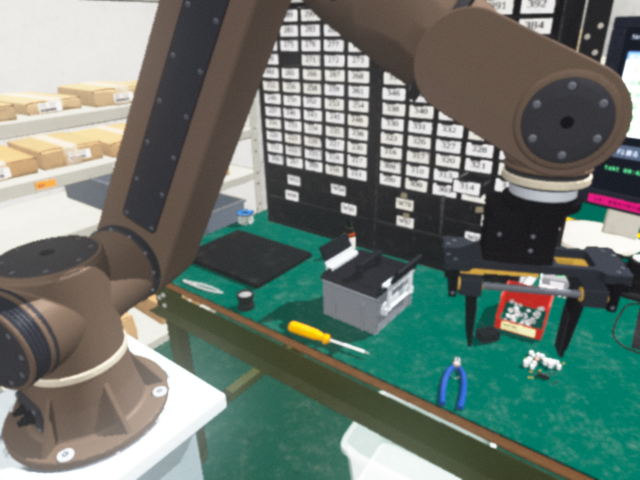

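```bash
cat > h.py <<'E'
from plant import *
import cv2, numpy as np
def cam(n):
    c=camera_info(n); return c,240/np.tan(np.radians(c['fov_y']/2)),c['view'][:3,:3],c['view'][:3,3]
def onplane(n,uv,z):
    c,f,R,t=cam(n); o=-R.T@t
    uv=np.atleast_2d(uv).astype(float)
    d=np.c_[(uv[:,0]-c['cx'])/f,(uv[:,1]-c['cy'])/f,np.ones(len(uv))]@R
    return o+d*((z-o[2])/d[:,2])[:,None]
def proj(n,P):
    c,f,R,t=cam(n); p=np.atleast_2d(P)@R.T+t
    return p[:,:2]/p[:,2:]*f+[c['cx'],c['cy']]
E
python3 - <<'E'
from h import *
im=cv2.imread('pics/top0.png')
cv2.imwrite('pics/crop.png',cv2.resize(im[195:300,320:420],None,fx=5.7,fy=5.7,interpolation=cv2.INTER_CUBIC))
dark=(im.max(2)<60).astype(np.uint8)
n,l,s,c=cv2.connectedComponentsWithStats(dark[180:310,160:420])
for i in range(1,n):
    if s[i,4]>150:
        cn=cv2.findContours((l==i).astype(np.uint8),0,1)[0][0]+np.array([160,180])
        r=cv2.minAreaRect(cn); b=cv2.boxPoints(r)
        print(s[i],r, onplane('top',b,0.016)[:,:2].round(4).tolist())
E
```

```text
[  23   23   96   71 6708] ((230.5, 238.0), (70.0, 95.0), 90.0) [[0.6401, 0.322], [0.6393, 0.0381], [0.4307, 0.0377], [0.4316, 0.3187]]
[ 182   36   51   58 2422] ((367.03173828125, 244.60301208496094), (49.169124603271484, 56.280921936035156), 1.301952600479126) [[0.4325, -0.1512], [0.5999, -0.1562], [0.5961, -0.3029], [0.4288, -0.2967]]
[174  45   7  36 206] ((336.7771301269531, 242.57107543945312), (5.835333824157715, 35.051971435546875), 2.2906100749969482) [[0.4687, -0.1258], [0.5729, -0.1306], [0.5722, -0.148], [0.468, -0.1431]]
[237  47   9  35 307] ((401.0, 244.0), (34.0, 8.0), 90.0) [[0.5662, -0.3167], [0.5662, -0.3405], [0.465, -0.3389], [0.4651, -0.3151]]
```

View pics/crop.png

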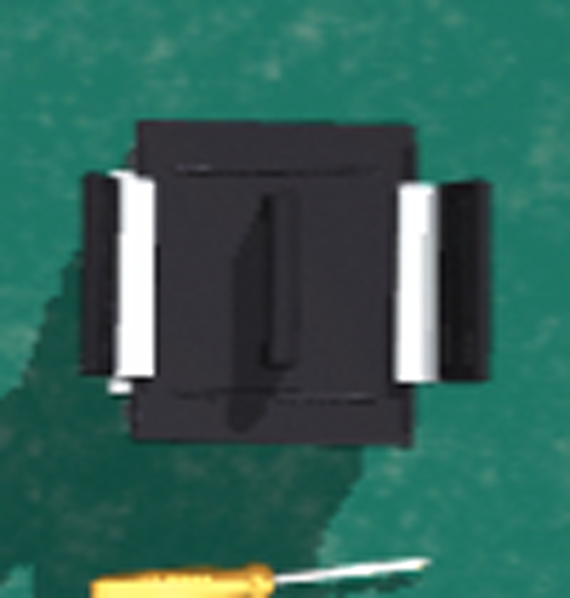

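```bash
python3 - <<'E'
from h import *
o=np.array([320,195]); 
def P(l,z): return onplane('top',(np.array(l,float)+.5)/5.7-.5+o,z)[:,:2]
L=P([(137,121),(413,126),(412,444),(131,440)],0.095)
print('lid',L.round(4).tolist(),'c',L.mean(0))
e=[L[i]-L[(i+1)%4] for i in range(4)]; print([np.linalg.norm(v).round(4) for v in e])
yx=L[0]-L[3]+L[1]-L[2]; yy=L[0]-L[1]+L[3]-L[2]
print('yaw x',np.degrees(np.arctan2(yx[1],yx[0])),'yaw y',np.degrees(np.arctan2(-yy[0],yy[1])))
H=P([(268,194),(296,194),(293,369),(266,366)],0.129); print('handle',H.round(4).tolist(),H.mean(0))
A=P([(85,174),(82,375)],0.141);B=P([(490,181),(487,381)],0.141); print('tips',A.round(4).tolist(),B.round(4).tolist(),(A.mean(0)+B.mean(0))/2)
v=A[0]-A[1]+B[0]-B[1];print(np.degrees(np.arctan2(v[1],v[0])))
# pad edges subpixel
im=cv2.imread('pics/top0.png').astype(float).max(2)
def edge(prof):
    g=np.abs(np.diff(prof)); i=g.argmax(); s=slice(max(i-2,0),i+3); return (np.arange(len(g))[s]*g[s]).sum()/g[s].sum()+.5
pts={}
us=range(195,270,10); vs=range(212,266,8)
pts['top']=[(u,edge(im[196:212,u])+196) for u in us]; pts['bot']=[(u,edge(im[264:284,u])+264) for u in us]
pts['l']=[(edge(im[v,174:194])+174,v) for v in vs]; pts['r']=[(edge(im[v,270:290])+270,v) for v in vs]
for k,p in pts.items():
    q=onplane('top',p,0.016); print(k,np.median(q,0)[:2].round(4),np.polyfit(*( (q[:,1],q[:,0]) if k in('top','bot') else (q[:,0],q[:,1])),1)[0].round(4))
from scipy.spatial.transform import Rotation as R
E
```

```text
lid [[0.5917, -0.1521], [0.5888, -0.2878], [0.433, -0.2851], [0.4353, -0.148]] c [ 0.51220378 -0.2182532 ]
[np.float64(0.1357), np.float64(0.1559), np.float64(0.1371), np.float64(0.1564)]
yaw x -1.2516121410645429 yaw y -1.0990664935845624
handle [[0.5528, -0.2119], [0.5528, -0.2253], [0.4694, -0.2229], [0.4709, -0.2101]] [ 0.51149008 -0.21752214]
tips [[0.5616, -0.124], [0.4668, -0.122]] [[0.5578, -0.3154], [0.4634, -0.3124]] [ 0.51241115 -0.21846182]
-1.4970023847010334
top [0.6419 0.1816] -0.0012
bot [0.4209 0.1797] -0.0412
l [0.5413 0.3202] -0.002
r [0.5404 0.0347] -0.001
```

```bash
cat >> h.py <<'E'
from scipy.spatial.transform import Rotation as Ro
C=np.array([0.512,-0.2183]); YAW=np.radians(-1.3)
def tote(x,y,z): # tote-frame point -> world
    c,s=np.cos(YAW),np.sin(YAW); return np.array([C[0]+c*x-s*y,C[1]+s*x+c*y,z])
def delta(p,yaw=-1.3):  # grasp point world -> tool shift mm, turn rad
    s=get_state(); R=Ro.from_euler('xyz',s['tcp_rot'],degrees=True)
    d=R.inv().apply(np.array(p)+[0,0,.171]-s['tool_pos'])*1000
    return d.round(1), np.radians(s['tcp_rot'][2]-yaw).round(4)
E
python3 - <<'E'
from h import *
print(delta(tote(0,.0869,.190)))
E
```

```text
(array([ 413.1, -292.1,   43.6]), np.float64(0.4505))
```

Emit:
{"method": "drive_tool", "body": {"deltas": "40 -29 4 0.045; 85 -60 9 0.09; 130 -90 13 0.14; 175 -122 18 0.19; 220 -155 23 0.24; 265 -187 28 0.29; 310 -219 33 0.34; 355 -251 38 0.39; 395 -279 42 0.43; 413 -292 44 0.45", "gripper": 50}}

```text
t: 1.35
tool_pos: [0.5148, -0.1294, 0.3603]
tcp_rot: [-180.0, 0.0, -1.2]
contact_force: [-0.1, -0.2, -0.3]
gripper_width: 0.525
gripper_force: 0.0
```

Emit:
{"method": "drive_tool", "body": {"deltas": "0 0 0 0; 0 0 0 0; 0 0 0 0"}}

```text
t: 1.72
tool_pos: [0.5136, -0.1325, 0.3608]
tcp_rot: [180.0, -0.0, -1.3]
contact_force: [0.4, -1.1, 0.5]
gripper_width: 0.526
gripper_force: 0.0
```

```bash
python3 - <<'E'
from h import *
s=get_state();print(s['t'],s['tool_pos'],s['tcp_rot'],delta(tote(0,.0869,.135)))
i=camera_info('wrist');print(i);cv2.imwrite('pics/w1.png',read_camera('wrist'));cv2.imwrite('pics/t1.png',read_camera('top'));
E
```

```text
1.725 [ 0.51359796 -0.13252819  0.36080527] [ 1.79989520e+02 -3.76356278e-03 -1.33350309e+00] (array([ 0.3, -1.1, 54.8]), np.float64(-0.0006))
{'fov_y': 65.70646984690485, 'cx': 317.8143573642249, 'cy': 236.51203022914697, 'view': array([[-2.23337215e-02, -9.99750532e-01,  2.81857675e-04,
        -1.22392383e-01],
       [-9.70165526e-01,  2.17408896e-02,  2.41466738e-01,
         4.84855388e-01],
       [-2.41412628e-01,  5.11940228e-03, -9.70409055e-01,
         4.71909717e-01],
       [ 0.00000000e+00,  0.00000000e+00,  0.00000000e+00,
         1.00000000e+00]])}
```

View pics/w1.png

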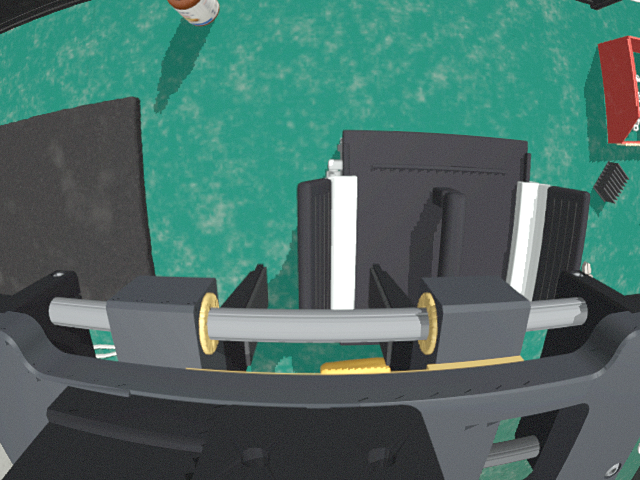

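```bash
cat >> h.py <<'E'
def wplane(uv,z,c=None):
    c=c or camera_info('wrist'); f=240/np.tan(np.radians(c['fov_y']/2)); R=c['view'][:3,:3]; o=-R.T@c['view'][:3,3]
    out=[]
    for u,v in np.atleast_2d(uv):
        d=np.array([u-c['cx'],v-c['cy']]); r=np.hypot(*d); a=r/f
        w=np.r_[d/r*np.sin(a),np.cos(a)]@R; out.append(o+w*(z-o[2])/w[2])
    return np.array(out)
def intote(p):
    p=np.atleast_2d(p)[:,:2]-C; c,s=np.cos(YAW),np.sin(YAW)
    return np.c_[c*p[:,0]+s*p[:,1],-s*p[:,0]+c*p[:,1]]
E
python3 - <<'E'
from h import *
print('lid far corners',intote(wplane([(344,130),(527,141)],.095)).round(4))
print('a outer edge',intote(wplane([(300,184),(300,306)],.140)).round(4),'b outer',intote(wplane([(588,192)],.140)).round(4))
print('pad corner',wplane([(139,97)],.016))
E
```

```text
lid far corners [[ 0.0784  0.0674]
 [ 0.0786 -0.0683]]
a outer edge [[ 0.0471  0.0942]
 [-0.0246  0.0951]] b outer [[ 0.0482 -0.0943]]
pad corner [[0.63862222 0.03020937 0.016     ]]
```

Emit:
{"method": "drive_tool", "body": {"deltas": "0 0 15 0; 0 -0.5 32 0; 0 -0.5 45 0; 0 -0.5 52 0; 0 -0.5 55 0; 0 -0.5 55 0; 0 -0.5 55 0"}}

```text
t: 2.7
tool_pos: [0.514, -0.1312, 0.3061]
tcp_rot: [180.0, -0.0, -1.3]
contact_force: [-0.3, 0.7, 0.3]
gripper_width: 0.526
gripper_force: 0.0
```

Emit:
{"method": "drive_tool", "body": {"deltas": "0 0 0 0; 0 0 0 0; 0 0 0 0; 0 0 0 0; 0 0 0 0; 0 0 0 0", "gripper": 5}}

```text
t: 3.45
tool_pos: [0.514, -0.1313, 0.306]
tcp_rot: [180.0, -0.0, -1.3]
contact_force: [-1.3, -0.7, 5.2]
gripper_width: 0.204
gripper_force: 27.9
```

```bash
python3 - <<'E'
from h import *
s=get_state();print(s['t'],s['tool_pos'],intote(s['tool_pos']),s['ft_torque'],s['gripper_width']*95.1)
E
```

```text
3.45 [ 0.51396163 -0.13128593  0.30601252] [[-1.29942903e-05  8.70361745e-02]] [-0.76066803  0.44198098 -0.0447925 ] 19.429934502147216
```

Emit:
{"method": "drive_tool", "body": {"deltas": "0 0 -2 0; 0 0 -4 0; 0 0 -6 0; 0 0 -7.5 0; 0 0 -7.5 0; 0 0 -7.5 0"}}

```text
t: 4.2
tool_pos: [0.5139, -0.1319, 0.3123]
tcp_rot: [179.9, 0.0, -1.3]
contact_force: [-0.5, -9.4, -10.4]
gripper_width: 0.196
gripper_force: 27.4
```

```bash
python3 - <<'E'
from h import *
s=get_state();print(s['contact_force'],s['tool_pos'],s['gripper_width']*95.1)
im=read_camera('scene');uv=proj('scene',tote(0,.07,.11))[0].astype(int);print(uv)
u,v=uv;cv2.imwrite('pics/s2.png',cv2.resize(im[v-70:v+70,u-90:u+90],None,fx=4,fy=4))
E
```

```text
[ -0.50942886  -9.37048418 -10.42669709] [ 0.51391316 -0.1319441   0.31231754] 18.60650186206243
[341 254]
```

View pics/s2.png

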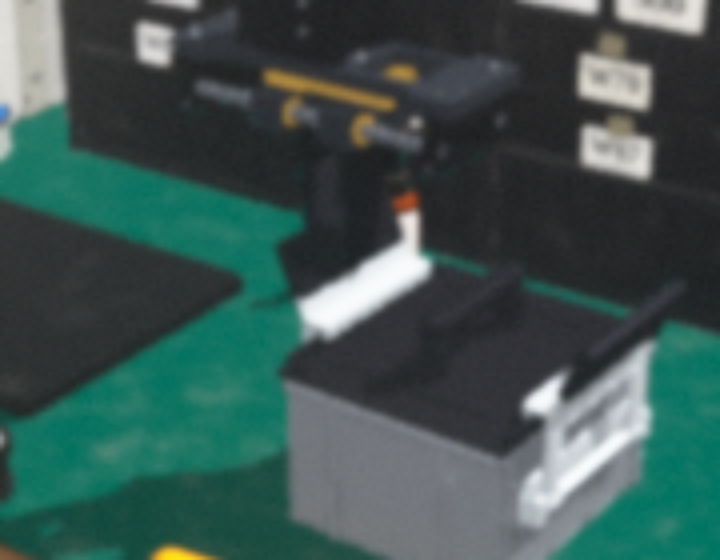

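Emit:
{"method": "drive_tool", "body": {"deltas": "0 0 -1 0; 0 -4.3 -0.5 0; 0 -8.5 0.5 0; 0 -12.7 1.7 0; 0 -17 3 0; 0 -21 5 0; 0 -25 7 0; 0 -29 9.5 0; 0 -33 12.5 0; 0 -33 12.5 0"}}

```text
t: 5.5
tool_pos: [0.5148, -0.0991, 0.3003]
tcp_rot: [179.9, -0.0, -1.2]
contact_force: [-2.1, -12.0, -3.1]
gripper_width: 0.279
gripper_force: 27.3
```

```bash
python3 - <<'E'
from h import *
s=get_state();print(s['contact_force'],intote(s['tool_pos']),s['tool_pos'],s['gripper_width']*95.1)
im=read_camera('scene');u,v=341,254
cv2.imwrite('pics/s3.png',cv2.resize(im[v-70:v+70,u-90:u+90],None,fx=4,fy=4))
E
```

```text
[ -2.07313867 -11.96903246  -3.05525736] [[5.64001513e-05 1.19254783e-01]] [ 0.51476196 -0.09907719  0.30028259] 26.568709500167234
```

View pics/s3.png

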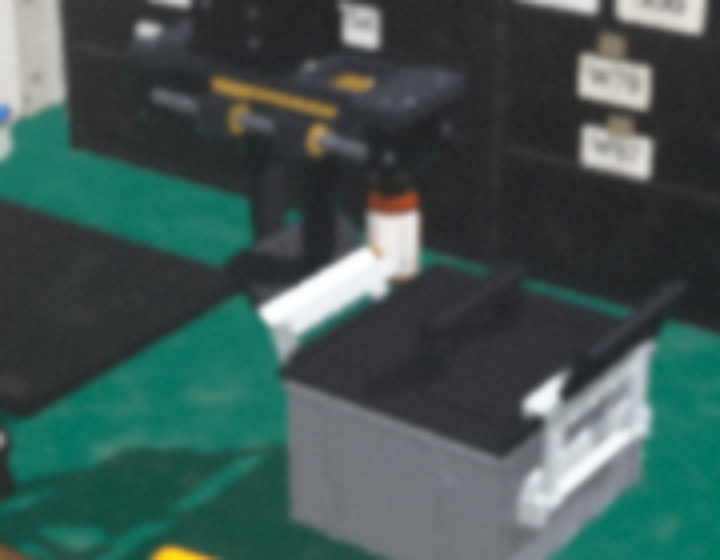

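Emit:
{"method": "drive_tool", "body": {"deltas": "0 0 0 0; 0 0 0 0; 0 0 -5 0; 0 0 -20 0; 0 0 -40 0; 0 0 -60 0; 0 0 -60 0; 0 0 -60 0", "gripper": 55}}

```text
t: 6.55
tool_pos: [0.5145, -0.0981, 0.3606]
tcp_rot: [180.0, 0.0, -1.3]
contact_force: [-0.4, -1.0, -0.4]
gripper_width: 0.578
gripper_force: 0.0
```

```bash
python3 - <<'E'
from h import *
s=get_state();print(s['contact_force'],s['tool_pos'])
im=read_camera('top')[195:300,300:420]; cv2.imwrite('pics/t4.png',im)
print(delta(tote(0,-.0875,.195)))
im=read_camera('scene');u,v=341,254
cv2.imwrite('pics/s4.png',cv2.resize(im[v-70:v+70,u-90:u+90],None,fx=4,fy=4))
E
```

```text
[-0.37872078 -0.96532955 -0.40383365] [ 0.51450214 -0.09806826  0.36062199]
(array([ 1.000e-01,  2.077e+02, -5.700e+00]), np.float64(0.0005))
```

View pics/s4.png

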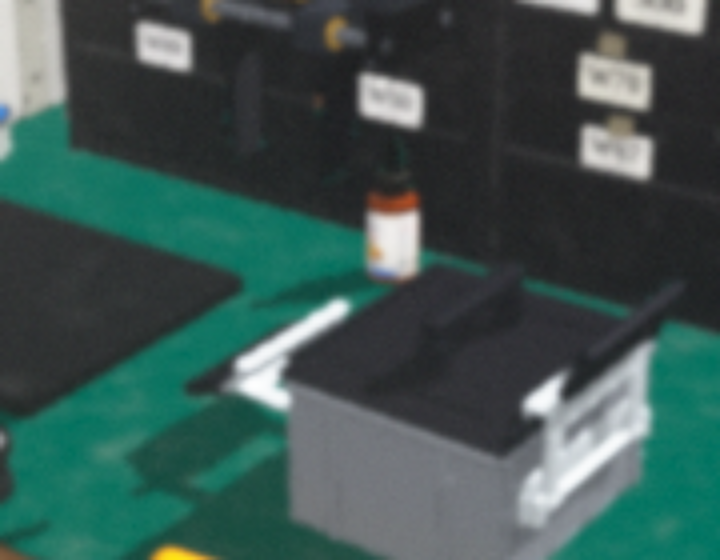

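Emit:
{"method": "drive_tool", "body": {"deltas": "0 15 -6 0; 0 45 -6 0; 0 85 -6 0; 0 125 -6 0; 0 160 -6 0; 0 185 -6 0; 0 200 -6 0; 0 207 -6 0; 0 207 -6 0; 0 207 -6 0", "gripper": 50}}

```text
t: 7.9
tool_pos: [0.5102, -0.3043, 0.3668]
tcp_rot: [-180.0, 0.0, -1.2]
contact_force: [-0.2, -0.3, 0.3]
gripper_width: 0.524
gripper_force: 0.0
```

```bash
python3 - <<'E'
from h import *
print(delta(tote(0,-.087,.135)))
E
```

```text
(array([-0.2,  0.9, 60.8]), np.float64(0.0013))
```

Emit:
{"method": "drive_tool", "body": {"deltas": "0 0.3 15 0; 0 0.6 32 0; 0 0.6 48 0; 0 0.6 57 0; 0 0.6 61 0; 0 0.6 61 0; 0 0.6 61 0"}}

```text
t: 8.78
tool_pos: [0.5102, -0.3058, 0.3062]
tcp_rot: [180.0, -0.0, -1.3]
contact_force: [0.2, -0.5, 0.7]
gripper_width: 0.527
gripper_force: 0.0
```

Emit:
{"method": "drive_tool", "body": {"deltas": "0 0 0 0; 0 0 0 0; 0 0 0 0; 0 0 0 0; 0 0 0 0; 0 0 0 0", "gripper": 5}}

```text
t: 9.52
tool_pos: [0.5101, -0.3055, 0.3058]
tcp_rot: [-180.0, 0.0, -1.3]
contact_force: [0.8, 4.2, 3.1]
gripper_width: 0.206
gripper_force: 27.6
```

Emit:
{"method": "drive_tool", "body": {"deltas": "0 0 -2 0; 0 0 -4 0; 0 0 -6 0; 0 0 -7.5 0; 0 0 -7.5 0; 0 0 -7.5 0"}}

```text
t: 10.28
tool_pos: [0.51, -0.3046, 0.3116]
tcp_rot: [-179.8, 0.2, -1.3]
contact_force: [3.2, 8.6, -9.2]
gripper_width: 0.193
gripper_force: 27.3
```

Emit:
{"method": "drive_tool", "body": {"deltas": "0 0 -1 0; 0 0 -2 0; 0 0 -2 0"}}

```text
t: 10.65
tool_pos: [0.5099, -0.3046, 0.3135]
tcp_rot: [-179.8, 0.2, -1.3]
contact_force: [3.5, 8.8, -11.0]
gripper_width: 0.2
gripper_force: 27.2
```

```bash
python3 - <<'E'
from h import *
s=get_state();print(s['contact_force'],intote(s['tool_pos']),s['tool_pos'],s['gripper_width']*95.1)
im=read_camera('scene');u,v=381,284
cv2.imwrite('pics/s5.png',cv2.resize(im[v-70:v+70,u-90:u+90],None,fx=4,fy=4))
E
```

```text
[  3.47641695   8.79474397 -10.98246956] [[-9.45120915e-05 -8.62943653e-02]] [ 0.50994772 -0.30457001  0.31350602] 19.053794191562705
```

View pics/s5.png

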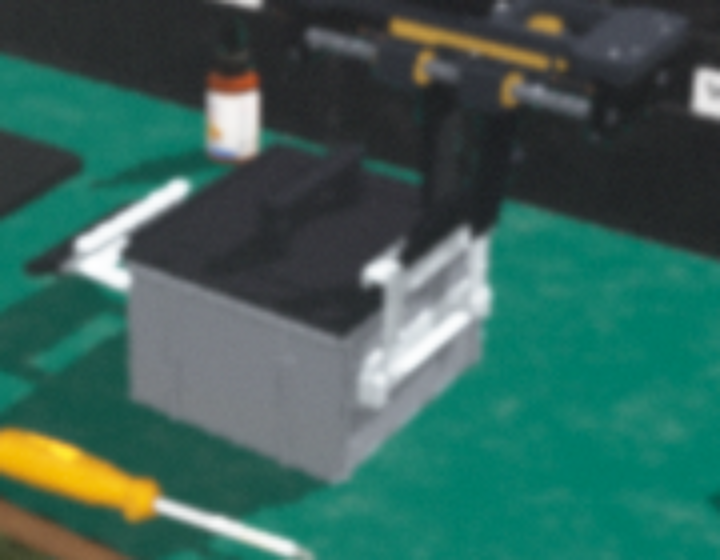

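Emit:
{"method": "drive_tool", "body": {"deltas": "0 4.3 0.5 0; 0 8.5 1.3 0; 0 12.7 2.5 0; 0 17 3.8 0; 0 21 5.8 0; 0 25 8 0; 0 29 10.5 0; 0 33 13.5 0; 0 33 13.5 0"}}

```text
t: 11.82
tool_pos: [0.5093, -0.3374, 0.3003]
tcp_rot: [-179.7, 0.2, -1.3]
contact_force: [3.2, 12.0, -3.4]
gripper_width: 0.281
gripper_force: 27.1
```

Emit:
{"method": "drive_tool", "body": {"deltas": "0 0 0 0; 0 0 0 0; 0 0 -5 0; 0 0 -20 0; 0 0 -40 0; 0 0 -62 0; 0 0 -62 0; 0 0 -62 0", "gripper": 55}}

```text
t: 12.82
tool_pos: [0.5092, -0.3386, 0.3635]
tcp_rot: [180.0, 0.0, -1.3]
contact_force: [-0.7, -0.0, -0.8]
gripper_width: 0.576
gripper_force: 0.0
```

```bash
python3 - <<'E'
from h import *
s=get_state();print(s['contact_force'],s['tool_pos'])
print(delta(tote(0,0,.185)))
a=cv2.resize(read_camera('scene')[184:324,281:461],None,fx=3,fy=3)
b=cv2.resize(read_camera('top')[190:305,310:440],None,fx=3.65,fy=3.65)[:420]
cv2.imwrite('pics/s6.png',np.vstack([a[:300],b[:300,:a.shape[1]] if b.shape[1]>=a.shape[1] else cv2.copyMakeBorder(b[:300],0,0,0,a.shape[1]-b.shape[1],0)]))
c=camera_info('wrist'); im=read_camera('wrist'); cv2.imwrite('pics/w6.png',im)
E
```

```text
[-0.70333812 -0.01796427 -0.83038946] [ 0.50916855 -0.33859402  0.36354176]
(array([   0.2, -120.3,    7.5]), np.float64(0.0005))
```

View pics/s6.png

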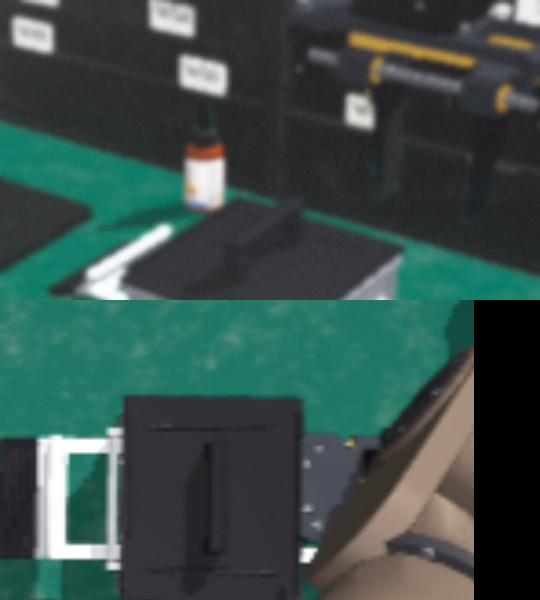

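Emit:
{"method": "drive_tool", "body": {"deltas": "0 -15 0 0; 0 -40 0 0; 0 -70 2 0; 0 -95 4 0; 0 -113 6 0; 0 -120 7 0; 0 -120 7 0; 0 -120 7 0"}}

```text
t: 13.98
tool_pos: [0.5121, -0.2193, 0.3567]
tcp_rot: [180.0, -0.0, -1.3]
contact_force: [0.5, 0.7, -0.1]
gripper_width: 0.58
gripper_force: 0.0
```

```bash
python3 - <<'E'
from h import *
print(delta(tote(0,0.0005,.121)))
E
```

```text
(array([-0.1, -1.5, 64.7]), np.float64(-0.0001))
```

Emit:
{"method": "drive_tool", "body": {"deltas": "0 -0.6 15 0; 0 -1 32 0; 0 -1 48 0; 0 -1 58 0; 0 -1 64.5 0; 0 -1 64.5 0; 0 -1 64.5 0"}}

```text
t: 14.85
tool_pos: [0.5121, -0.2178, 0.2926]
tcp_rot: [180.0, -0.0, -1.3]
contact_force: [-1.2, -0.8, -0.6]
gripper_width: 0.581
gripper_force: 0.0
```

Emit:
{"method": "drive_tool", "body": {"deltas": "0 0 0 0; 0 0 0 0; 0 0 0 0; 0 0 0 0; 0 0 0 0; 0 0 0 0", "gripper": 5}}

```text
t: 15.6
tool_pos: [0.5121, -0.2177, 0.2923]
tcp_rot: [180.0, -0.0, -1.3]
contact_force: [-0.1, 0.5, 0.1]
gripper_width: 0.145
gripper_force: 30.0
```

Emit:
{"method": "drive_tool", "body": {"deltas": "0 0 -2 0; 0 0 -5 0; 0 0 -10 0; 0 0 -17 0; 0 0 -26 0; 0 0 -36 0; 0 0 -48 0; 0 0 -58 0; 0 0 -60 0; 0 0 -60 0"}}

```text
t: 16.85
tool_pos: [0.512, -0.2177, 0.3522]
tcp_rot: [180.0, 0.0, -1.3]
contact_force: [-0.4, -0.6, -2.1]
gripper_width: 0.143
gripper_force: 30.0
```

```bash
python3 - <<'E'
from h import *
s=get_state();print(s['tcp_rot'],s['ft_torque'],delta([.535,.1775,.16]))
cv2.imwrite('pics/s7.png',read_camera('scene')[120:360,200:480])
E
```

```text
[ 1.79996510e+02  8.83684400e-04 -1.27466272e+00] [ 0.05701314  0.08196166 -0.02109553] (array([  14.2, -395.6,   21.2]), np.float64(0.0004))
```

View pics/s7.png

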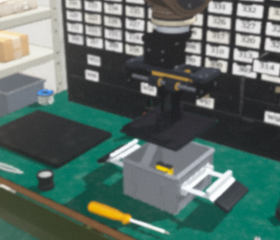

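Emit:
{"method": "drive_tool", "body": {"deltas": "0 -10 0 0; 1 -35 0 0; 3 -70 0 0; 4 -110 0 0; 6 -150 0 0; 7 -190 0 0; 9 -230 0 0; 10 -265 0 0; 11 -290 0 0; 12 -305 0 0"}}

```text
t: 18.15
tool_pos: [0.5305, 0.0884, 0.352]
tcp_rot: [180.0, 0.0, -1.2]
contact_force: [-0.4, -1.4, -2.4]
gripper_width: 0.144
gripper_force: 30.0
```

Emit:
{"method": "drive_tool", "body": {"deltas": "0 -15 0 0; 1 -40 0 0; 1 -62 10 0; 2 -78 20 0; 2 -88 30 0; 2 -91 40 0; 2 -91 50 0; 2 -91 50 0; 2 -91 50 0"}}

```text
t: 19.27
tool_pos: [0.535, 0.1775, 0.3024]
tcp_rot: [180.0, -0.0, -1.3]
contact_force: [-1.0, -0.2, -2.8]
gripper_width: 0.146
gripper_force: 30.0
```

```bash
python3 - <<'E'
from h import *
s=get_state();print(s['tcp_rot'],s['tool_pos'],s['contact_force'],delta([.535,.1775,.0553]))
E
```

```text
[ 1.79997495e+02 -1.66420573e-02 -1.30293585e+00] [0.53498403 0.17751544 0.30238273] [-0.9592394  -0.22040865 -2.78752388] (array([-0. ,  0. , 76.1]), np.float64(-0.0001))
```

Emit:
{"method": "drive_tool", "body": {"deltas": "0 0 12 0; 0 0 28 0; 0 0 44 0; 0 0 56 0; 0 0 64 0; 0 0 69 0; 0 0 72 0; 0 0 73 0; 0 0 74 0; 0 0 74 0"}}

```text
t: 20.52
tool_pos: [0.5348, 0.1779, 0.2284]
tcp_rot: [180.0, -0.0, -1.3]
contact_force: [0.1, 0.7, -2.0]
gripper_width: 0.144
gripper_force: 30.0
```

Emit:
{"method": "drive_tool", "body": {"deltas": "0 0 0.5 0; 0 0 1 0; 0 0 1.5 0; 0 0 2 0; 0 0 2.3 0; 0 0 2.3 0; 0 0 2.3 0"}}

```text
t: 21.4
tool_pos: [0.5348, 0.1778, 0.2259]
tcp_rot: [180.0, -0.0, -1.3]
contact_force: [-0.8, 0.3, -2.3]
gripper_width: 0.142
gripper_force: 30.0
```

Not yet in contact; feel down in small steps.

Emit:
{"method": "drive_tool", "body": {"deltas": "0 0 0.4 0; 0 0 0.4 0; 0 0 0.8 0; 0 0 0.8 0"}}

```text
t: 21.9
tool_pos: [0.5348, 0.1779, 0.2258]
tcp_rot: [180.0, -0.0, -1.3]
contact_force: [-3.6, -1.9, 10.6]
gripper_width: 0.148
gripper_force: 30.0
```

Contact felt. I'll ease off slightly, open a little and lift.

Emit:
{"method": "drive_tool", "body": {"deltas": "0 0 -0.4 0; 0 0 -0.4 0; 0 0 -0.4 0"}}

```text
t: 22.28
tool_pos: [0.5348, 0.1779, 0.2258]
tcp_rot: [180.0, -0.0, -1.3]
contact_force: [-2.3, -0.5, 7.5]
gripper_width: 0.145
gripper_force: 30.0
```

Emit:
{"method": "drive_tool", "body": {"deltas": "0 0 0 0; 0 0 0 0; 0 0 0 0; 0 0 0 0; 0 0 0 0", "gripper": 50}}

```text
t: 22.9
tool_pos: [0.5348, 0.1778, 0.2255]
tcp_rot: [180.0, -0.0, -1.3]
contact_force: [0.5, 0.3, 0.1]
gripper_width: 0.519
gripper_force: 0.0
```

Emit:
{"method": "drive_tool", "body": {"deltas": "0 0 -5 0; 0 0 -20 0; 0 0 -45 0; 0 0 -80 0; 0 0 -120 0; 0 0 -160 0; 0 0 -180 0; 0 0 -180 0"}}

```text
t: 23.9
tool_pos: [0.5345, 0.1778, 0.4077]
tcp_rot: [-180.0, -0.2, -1.3]
contact_force: [0.6, -0.4, -0.3]
gripper_width: 0.526
gripper_force: 0.0
```

```bash
python3 - <<'E'
from h import *
s=get_state();print(s['tcp_rot'],s['tool_pos'],s['contact_force'])
cv2.imwrite('pics/s8.png',np.hstack([read_camera('scene')[180:400,170:470],read_camera('top')[100:320,160:460]]))
E
```

```text
[-179.95741008   -0.21475712   -1.26806992] [0.53449797 0.17784392 0.4077023 ] [ 0.57746935 -0.42836687 -0.3434732 ]
```

View pics/s8.png

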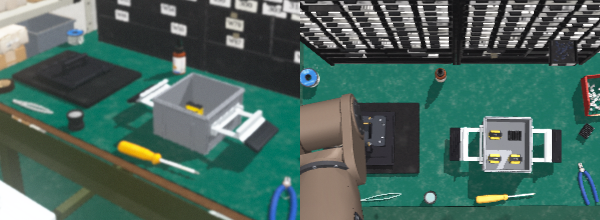

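The lid lies flat, right way up, in the middle of the pad. Both clips are fully out and the other items look undisturbed. Handing in.

```bash
python3 -c "
from plant import *
print(hand_in())"
```

```text
the job is handed in; nothing more can be done
None
```

Both clips are flipped fully outward, and the lid is on the middle of the foam pad, flat, right way up and released. The job was handed in at about 24 s.

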